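# Unhook the slide rack past the sprung keeper and stand it in the tray

### The job

The rack of glass slides hangs draining on a safety hook (the round cup on the other hook is not wanted). Keep the rack down on the hook and press its hanging bar back against the sprung keeper until the bar is out from under the hook's nose, then lift it off, bring it out over the tip and stand it gently, upright and flat, on the floor of the open grey tray, without letting it drop.

Things in the scene. Friction and masses are not known exactly. Their poses are not given: they have to be found in the camera images.
- rack: Steel rack of glass slides, 200-330 g. Origin: middle of its hanging bar (8 mm round, along y); z up. Basket 48 (x) x 84 x 30 high, underside 115 below the origin. Wire uprights at y = +-38 rise to the black grip bar (12 thick in x, 84 along y, 16 high, centre 65 above the origin): pinch it mid-length from above across its 12 mm. At first within 5 mm and 6 degrees of hook.
- hook (a point): Seat of the rack's fixed steel hook, 150 above the table: centre of the seated bar. +x points back to keeper and post (post from x = 62), the open end to -x; y along the bar. Hook 30 wide. A nose from the tip (x = -20) covers the bar to x = 7, top 22 above: press the bar to x = 18 (12 to 25), lift it 40 (30 to 48; more and the basket hits the hook), then take it 90 to -x, clear. All mm.
- keeper (a joint): Hinge angle (rad) of that hook's sprung keeper: 0 shut, 0.75 fully open. A 16 mm wide upright steel flap just behind the nose, front face at x = 8 mm of hook, top level with the nose, pivot 26 mm below the seat; it tips back towards the post. The bar feels about 1.5 N at first, 4 N at x = 18 mm (0.5 rad). It springs shut by itself.
- tray: Fixed grey plastic open tray, outside 115 (x) x 145 (y) x 25 mm high, walls and floor 5 mm. Origin: centre of its underside, on the table; z up. The rack stands in it with its y along the tray's y, 25 mm to spare all round; its origin is then 120 mm above the tray's.

How it is judged:
On the way:
1. the keeper is pressed open by the hanging bar while the rack is still down on the hook (value of joint keeper above 0.25 rad and x of rack in the frame of hook above 0.007 m and z of rack in the frame of hook below 0.01 m), for 0.1 s.
At the end, for the whole second after the job is handed in: The rack stands upright (within 7 degrees) and at rest with its underside flat on the tray's floor (within 6 mm), its middle within 50 mm of the tray's middle; the empty hook's keeper has sprung shut (z of rack in the frame of tray between 0.112 and 0.126 m and horizontal distance between rack and tray below 0.05 m and angle between rack's own z axis and vertical below 0.12 rad and linear speed of rack below 0.03 m/s and value of joint keeper below 0.15 rad); the robot touches nothing.
It fails at once if the rack is dropped or knocked: it moves faster than 0.6 m/s while the fingers do not hold it (a fall of about 18 mm) (linear speed of rack above 0.6 m/s and contact force between the fingers and rack below 0.1 N).
It also fails if it takes over 43 s, if anything falls off the work surface, if the arm or the gripper's body presses on something with over 40 N, if the wrist force passes 120 N, or if a joint passes its speed limit or range.

### The arm

A 6-joint arm with a two-finger parallel gripper is mounted at the origin on the work surface. World frame = base frame: x ahead of the robot, y to its left, z up, the work surface at z = 0. Lengths are in m, angles in rad, forces in N, time in s.
With the tool pointing down it reaches from about 0.35 to 0.975 m from the base axis. Payload 4.9 kg.
Tool frame: the origin (TCP) lies on the centre line of the jaws, within the pads' length; the fingertips stand 11 mm ahead of it and the grasp point (between the pads) lies 8 mm behind it; z points along the fingers, y is the direction in which the jaws open and shut (so a half turn about z gives the same grasp; the last joint's range is limited). The gripper opens to 85 mm and grips with 20 to 120 N. Pads are 22 mm wide; open, the fingers measure 114 mm over their backs; the gripper's body (76 mm by 85 mm) begins 54 mm behind the grasp point. The pads swing forward as they close: fully open they stand 13 mm farther back than shut.
Start: joints at [-0.119, 0.053, 1.613, -0, 1.476, -0.119], TCP at [0.625, 0, 0.215] pointing down, gripper open.
Joint ranges: [-3.01, 3.01], [-1.01, 2.22], [0.06, 2.58], [-1.02, 4.17], [0.09, 2.62], [-3.14, 3.14]. Speed limits (rad/s): [2.57, 2.57, 3.14, 3.14, 3.14, 3.14].

### API

Orientations are given as a rotation vector (axis times angle).
In Python, from station import ctrl gives the robot as it stands.
- The arm moves only by the shell command python3 -m crank 'ROWS' [OPENING] [FORCE]. ROWS is JSON, a list of rows, each an object of numbers: "x", "y", "z": the shift along the tool's x, y, z as a fraction of full scale; "roll": the turn about the tool's z as a fraction of full scale. In form: [{"x": .., "y": .., "z": .., "roll": ..}, ...]. A call has 1 to 10 rows; each row shifts and turns the commanded pose from where the row before left it, along the tool's axes as they then stand; what a row does not reach is not made up. Full scale, the value 1, is 0.06 m for a shift and 0.12 rad for a turn. A row lasts 1/8 s, in which the tool goes at most 62.5 mm and 10.7 degrees, less where a joint would pass 70% of its speed; a pose out of reach is approached as far as the arm can. A call with a number of a shift or a turn outside -1 to 1 is refused whole. A call with a gripper value outside its range is refused whole. OPENING is the closure, from 0 (fully open) to 1 (shut), set as the call begins (- or left out, the last holds). The fingers move at their own pace and stop on an object; FORCE is the grip in N (left out, the last holds). Time passes only in rows, so rows that do not move let the fingers close. It gives the time, the measured TCP pose, the force and the opening at its end, in the units of the state.
- ctrl.get_obs(): the state, without advancing time (a new reading comes with each control period).
- ctrl.get_image(name): name is "scene" or "side" or "wrist"; returns a dict with "img" (420x560x3 uint8, red, green, blue), "K" (3x3 intrinsics, pixels), "rvec" (rotation vector, rad) and "tvec" (3), from world to camera coordinates, as OpenCV has them. Camera axes: x right, y down, z forward; pixel columns grow to the right and rows downward; lengths in m; the calibration is good to about 2 mm. A picture is of the moment at which its call begins. There is no depth.
- ctrl.finish_job(): hands the job in, once; it reports no verdict.
The state is a dict: "t": time; "q": joint angles; "dq": joint speeds; "effort": joint torques, N m; "tool_pos": TCP position; "tool_rot": TCP orientation; "contact_force": force on the tool from outside, world axes, zero at the start; "wrist_torque": the same for the moment, N m; "opening": finger opening in m.
Only numpy, scipy, OpenCV 4.12 (cv2) and the standard library are available. Lean on these libraries where they do the work, as an engineer would, in place of code of your own. Each camera call takes 0.05 s, during which the arm holds its last target.

## Working session

There is one attempt and no reset: what is moved stays moved. The work goes in short steps, Python scripts to look and compute and a shell command to move; the robot and the scene stay as the last step left them, time stands still between calls to the robot, and variables do not carry over. Pictures are saved under pics/ and viewed, and the job is handed in when it is done.

```bash
ls; mkdir -p pics; python3 - <<'E'
from station import ctrl
import cv2
print(ctrl.get_obs())
for n in ["scene","side","wrist"]:
    d=ctrl.get_image(n); cv2.imwrite(f"pics/{n}0.png",d["img"][:,:,::-1]); print(n,d["K"],d["rvec"],d["tvec"])
E
```

```text
pics
{'t': 0.0, 'q': array([-1.18970937e-01,  5.33107073e-02,  1.61429199e+00, -2.17037894e-07,
        1.47602285e+00, -1.18984122e-01]), 'dq': array([-0.00019679,  0.00199483,  0.00028971,  0.00075257, -0.00243283,
       -0.00179786]), 'effort': array([ 2.70554956e-04, -3.93670499e+01, -3.70175600e+01, -1.62778279e-04,
        6.93513779e-03, -6.06393527e-06]), 'tool_pos': array([6.24339129e-01, 9.75135436e-05, 2.13892880e-01]), 'tool_rot': array([-2.22029656e+00, -2.22032588e+00,  1.97325612e-03]), 'contact_force': array([-0.20354039, -0.51524083, -1.00601577]), 'wrist_torque': array([-0.03483757, -0.0461897 , -0.01152121]), 'opening': 0.08540674901669568}
scene [[436.11070655   0.         281.6223247 ]
 [  0.         436.11070655 209.65971178]
 [  0.           0.           1.        ]] [ 2.15592715  1.25242702 -0.46507725] [-0.2782614  -0.26592922  1.23137889]
side [[448.67184624   0.         285.12734842]
 [  0.         448.67184624 207.36664052]
 [  0.           0.           1.        ]] [ 2.10763821 -0.83805032  0.38993253] [-0.40427598  0.34094466  0.59093321]
wrist [[291.95819905   0.         275.99386237]
 [  0.         291.95819905 210.48017392]
 [  0.           0.           1.        ]] [-2.82069171e+00 -1.37699304e-03  1.97975278e-03] [-0.62352103 -0.04192626  0.38029948]
```

View pics/scene0.png

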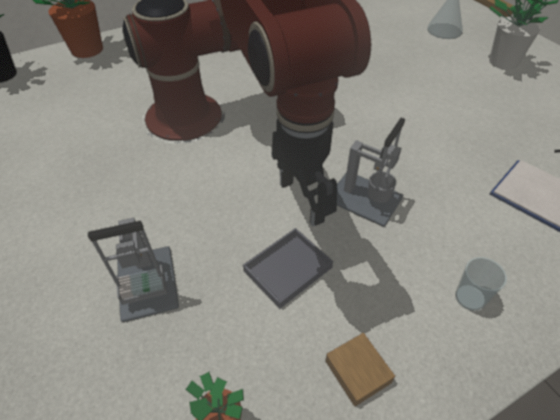

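View pics/side0.png

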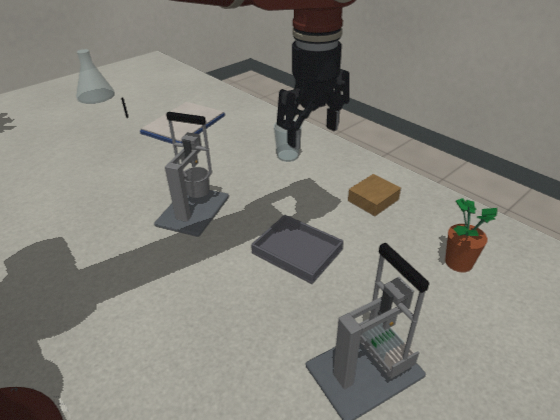

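View pics/wrist0.png

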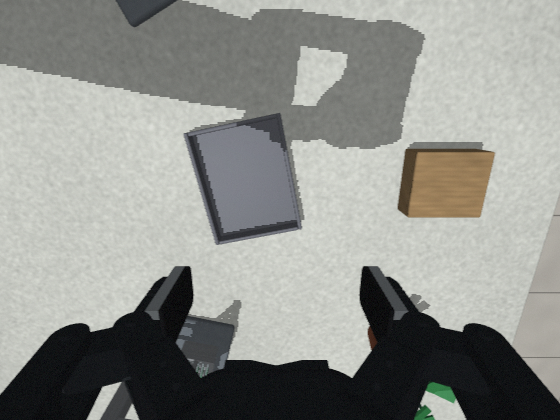

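The slide rack hangs on the hook at the scene's left (grip bar about (92-142, 232)) and at the side view's lower right (bar (383,248)-(424,284)). The cup is on the other hook. The tray is at about (288,267) in scene, (298,247) in side and (245,178) in wrist. Next I'll measure both.

```bash
cat > h.py <<'E'
import numpy as np, cv2
def ray(d,p):
    R=cv2.Rodrigues(np.array(d["rvec"]))[0]; t=np.array(d["tvec"]).ravel()
    v=R.T@np.linalg.inv(d["K"])@np.array([p[0],p[1],1.]); return -R.T@t, v/np.linalg.norm(v)
def plane(d,p,z):
    c,v=ray(d,p); return c+v*(z-c[2])/v[2]
def tri(d1,p1,d2,p2):
    A=[];b=[]
    for d,p in((d1,p1),(d2,p2)):
        c,v=ray(d,p); M=np.eye(3)-np.outer(v,v); A.append(M); b.append(M@c)
    x=np.linalg.lstsq(np.vstack(A),np.hstack(b),rcond=None)[0]
    e=max(np.linalg.norm(A[i]@x-b[i]) for i in (0,1)); return x,e
def proj(d,X):
    return cv2.projectPoints(np.array(X,float).reshape(-1,1,3),np.array(d["rvec"]),np.array(d["tvec"]),d["K"],None)[0].reshape(-1,2)
def crop(d,x0,y0,x1,y1,s,fn):
    cv2.imwrite(fn,cv2.resize(np.ascontiguousarray(d["img"][y0:y1,x0:x1,::-1]),None,fx=s,fy=s,interpolation=cv2.INTER_CUBIC))
def dark(d,box,th=35):
    x0,y0,x1,y1=box; m=(d["img"].max(2)<th).astype(np.uint8); z=np.zeros_like(m); z[y0:y1,x0:x1]=m[y0:y1,x0:x1]
    n,l,s,c=cv2.connectedComponentsWithStats(z); k=1+np.argmax(s[1:,4]); pts=np.argwhere(l==k)[:,::-1].astype(np.float32)
    return pts,cv2.minAreaRect(pts)
E
python3 - <<'E'
from station import ctrl
from h import *
s=ctrl.get_image("scene");d=ctrl.get_image("side");w=ctrl.get_image("wrist")
C=[]
for im,box in((s,(80,215,160,250)),(d,(370,235,435,295))):
    p,r=dark(im,box); C.append(np.array(r[0])+0); print(len(p),r)
    b=cv2.boxPoints(r); print(b.round(1).tolist())
print(tri(s,C[0],d,C[1]))
for im,c in((s,C[0]),(d,C[1])): print(plane(im,c,.215))
crop(s,70,200,190,330,5,"pics/s1.png");crop(d,300,230,440,420,3,"pics/d1.png")
crop(w,170,100,320,260,4,"pics/w1.png")
E
```

```text
Traceback (most recent call last):
  File "h.py", line 19, in dark
    n,l,s,c=cv2.connectedComponentsWithStats(z); k=1+np.argmax(s[1:,4]); pts=np.argwhere(l==k)[:,::-1].astype(np.float32)
                                                     ~~~~~~~~~^^^^^^^^^
ValueError: attempt to get argmax of an empty sequence
```

```bash
python3 - <<'E'
from station import ctrl
from h import *
s=ctrl.get_image("scene");d=ctrl.get_image("side");w=ctrl.get_image("wrist")
C=[]
print(np.median(s["img"][228:236,100:135],axis=(0,1)))
for th in (50,60):
  C=[]
  for im,box in((s,(80,215,160,250)),(d,(370,235,435,295))):
    p,r=dark(im,box,th); C.append(np.array(r[0])+0); print(len(p),r)
    b=cv2.boxPoints(r); print(b.round(1).tolist())
  print(tri(s,C[0],d,C[1]))
  for im,c in((s,C[0]),(d,C[1])): print(plane(im,c,.215))
crop(s,70,200,190,330,5,"pics/s1.png");crop(d,300,230,440,420,3,"pics/d1.png")
crop(w,170,100,320,260,4,"pics/w1.png")
E
```

```text
[56. 56. 54.]
1 ((112.0, 234.0), (0.0, 0.0), 0.0)
[[112.0, 234.0], [112.0, 234.0], [112.0, 234.0], [112.0, 234.0]]
748 ((402.9864807128906, 267.0142822265625), (63.65434265136719, 12.919358253479004), 43.40885925292969)
[[375.3999938964844, 249.8000030517578], [384.29998779296875, 240.39999389648438], [430.5, 284.20001220703125], [421.70001220703125, 293.6000061035156]]
(array([ 0.50904061, -0.2753934 ,  0.21331402]), np.float64(0.003917868288324439))
[ 0.51231482 -0.27896306  0.215     ]
[ 0.50714504 -0.27212967  0.215     ]
405 ((115.31578826904297, 231.11996459960938), (8.649778366088867, 53.10508346557617), 78.17850494384766)
[[88.4000015258789, 232.3000030517578], [140.39999389648438, 221.39999389648438], [142.1999969482422, 229.89999389648438], [90.19999694824219, 240.8000030517578]]
761 ((402.881591796875, 267.12799072265625), (63.64642333984375, 13.268847465515137), 42.76882553100586)
[[375.0, 250.39999389648438], [384.0, 240.60000610351562], [430.70001220703125, 283.8999938964844], [421.70001220703125, 293.6000061035156]]
(array([ 0.50794298, -0.27227327,  0.21389352]), np.float64(0.0006127680371223106))
[ 0.50922421 -0.27280259  0.215     ]
[ 0.50688397 -0.27215551  0.215     ]
```

View pics/s1.png

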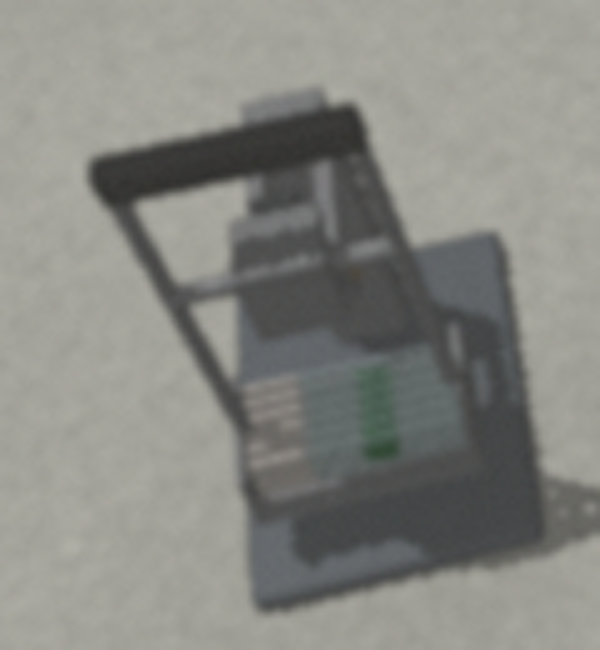

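View pics/d1.png

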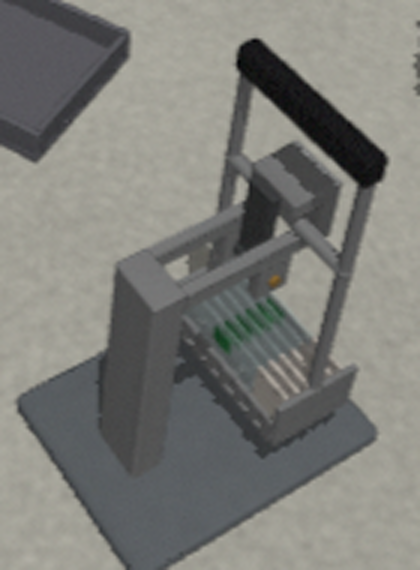

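View pics/w1.png

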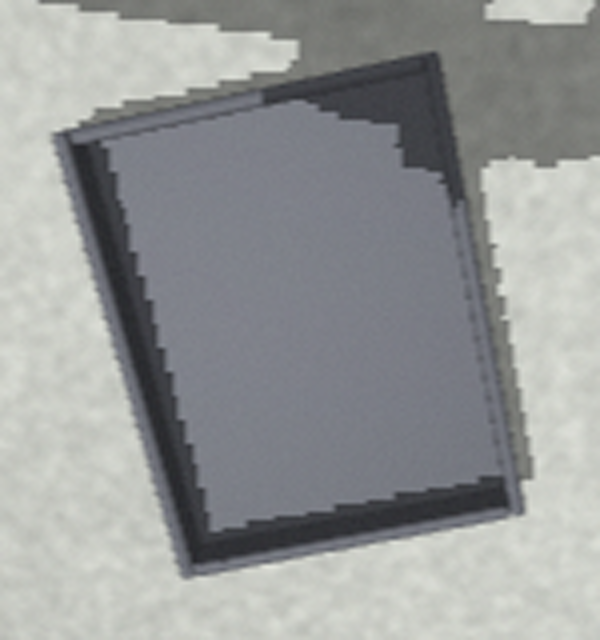

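```bash
python3 - <<'E'
from station import ctrl
from h import *
s=ctrl.get_image("scene");d=ctrl.get_image("side");w=ctrl.get_image("wrist")
S=lambda x,y:(x/5+70-.4,y/5+200-.4); D=lambda x,y:(x/3+300-.33,y/3+230-.33); W=lambda x,y:(x/4+170-.4,y/4+100-.4)
def rep(n,a,b):
    L=[]
    for p,q in zip(a,b):
        x,e=tri(s,p,d,q); print(n,x.round(4),round(e,4)); L.append(x)
    v=L[1]-L[0]; print(' mid',((L[0]+L[1])/2).round(4),'len',np.linalg.norm(v),'ang',np.degrees(np.arctan2(v[1],v[0])))
rep('grip',[S(112,178),S(350,130)],[D(372,166),D(252,57)])
rep('hang',[S(182,295),S(388,245)],[D(343,264),D(235,163)])
R=[plane(w,W(*p),.025) for p in((60,133),(434,57),(518,512),(186,573))]
print(np.round(R,4)); c=np.mean(R,0); print('tray',c)
for i in range(4):
    v=R[(i+1)%4]-R[i]; print(np.linalg.norm(v),np.degrees(np.arctan2(v[1],v[0])))
# base plate corners of the hook, z~.008
for q in [D(18,403),D(150,568),D(376,435)]: print('plate',plane(d,q,.008))
# post top corners
for q in [D(118,264),D(160,306),D(187,290),D(147,250)]: print('post',plane(d,q,.15))
E
```

```text
grip [ 0.4996 -0.3072  0.2156] 0.0002
grip [ 0.5169 -0.2352  0.2147] 0.0006
 mid [ 0.5083 -0.2712  0.2151] len 0.07407153080729137 ang 76.4760921538101
hang [ 0.5007 -0.3055  0.1504] 0.0001
hang [ 0.5142 -0.2375  0.1495] 0.0008
 mid [ 0.5074 -0.2715  0.1499] len 0.06931236907424504 ang 78.75560440920229
[[ 0.5186  0.0591  0.025 ]
 [ 0.6268  0.0801  0.025 ]
 [ 0.6542 -0.0588  0.025 ]
 [ 0.5462 -0.0803  0.025 ]]
tray [5.86454060e-01 2.51671226e-05 2.50000000e-02]
0.1102419138576346 10.965736055897315
0.14152357702144044 -78.82777921901658
0.11021520167338648 -168.74059447878292
0.14208858267969285 101.18275497557217
plate [ 0.41586688 -0.19369461  0.008     ]
plate [ 0.39956212 -0.29656626  0.008     ]
plate [ 0.5337904  -0.33034803  0.008     ]
post [ 0.43004455 -0.23801762  0.15      ]
post [ 0.42647602 -0.26486951  0.15      ]
post [ 0.44113818 -0.26750356  0.15      ]
post [ 0.44500111 -0.24175729  0.15      ]
```

```bash
python3 -m crank '[{"z":-0.8},{"x":-0.9,"y":-0.4},{"x":-0.9,"y":-0.4},{"x":-0.9,"y":-0.4},{"x":-0.9,"y":-0.4},{"x":-0.9,"y":-0.35},{"roll":0.9},{"roll":0.9},{},{}]' 0 60
python3 - <<'E'
from station import ctrl
from h import *
o=ctrl.get_obs();print(o["tool_pos"],cv2.Rodrigues(o["tool_rot"])[0].round(4))
w=ctrl.get_image("wrist");cv2.imwrite("pics/w2.png",w["img"][:,:,::-1])
d=ctrl.get_image("side");cv2.imwrite("pics/d2.png",d["img"][:,:,::-1])
E
```

```text
[6.24981649e-01 1.75385469e-05 2.15139731e-01] [[-0.  1.  0.]
 [ 1.  0.  0.]
 [ 0.  0. -1.]]validation failed for argument at $[0]...
```

View pics/w2.png

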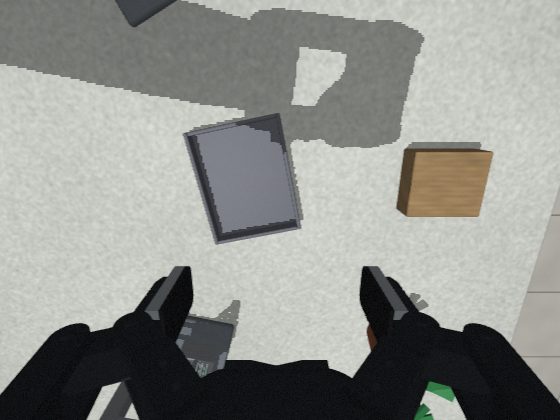

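View pics/d2.png

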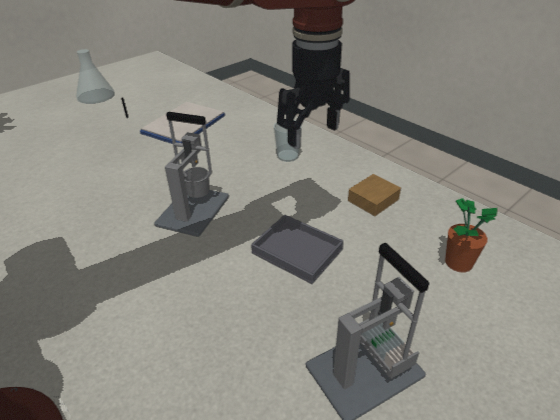

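Refused: every row needs all four keys. The scene is unchanged.

```bash
python3 -m crank '[{"x":0,"y":0,"z":-0.8,"roll":0},{"x":-0.9,"y":-0.4,"z":0,"roll":0},{"x":-0.9,"y":-0.4,"z":0,"roll":0},{"x":-0.9,"y":-0.4,"z":0,"roll":0},{"x":-0.9,"y":-0.4,"z":0,"roll":0},{"x":-0.9,"y":-0.35,"z":0,"roll":0},{"x":0,"y":0,"z":0,"roll":0.9},{"x":0,"y":0,"z":0,"roll":0.9},{"x":0,"y":0,"z":0,"roll":0},{"x":0,"y":0,"z":0,"roll":0}]' 0 60
python3 - <<'E'
from station import ctrl
from h import *
o=ctrl.get_obs();print(o["t"],o["tool_pos"],cv2.Rodrigues(o["tool_rot"])[0].round(4))
w=ctrl.get_image("wrist");cv2.imwrite("pics/w3.png",w["img"][:,:,::-1])
d=ctrl.get_image("side");cv2.imwrite("pics/d3.png",d["img"][:,:,::-1])
E
```

```text
t: 1.95
tool_pos: [0.508, -0.2699, 0.2631]
tool_rot: [2.446, 1.971, -0.0]
contact_force: [-0.3, 1.2, 0.1]
opening: 0.0858
1.95 [ 0.50804043 -0.26986996  0.26314712] [[ 2.126e-01  9.771e-01  0.000e+00]
 [ 9.771e-01 -2.126e-01 -1.000e-04]
 [-0.000e+00  0.000e+00 -1.000e+00]]
```

View pics/w3.png

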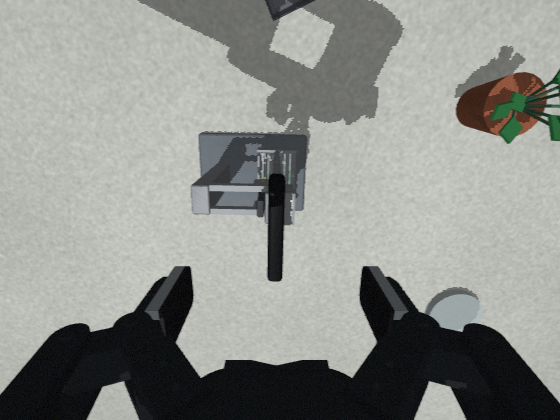

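View pics/d3.png

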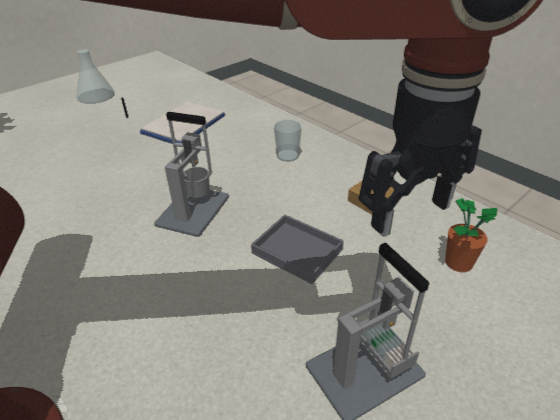

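The wrist view shows the grip bar running from (277,175) to (275,282), parallel to the tool's x. The hook's arms run along the tool's y. Now I'll work out the offset to the grip centre.

```bash
python3 - <<'E'
from station import ctrl
from h import *
w=ctrl.get_image("wrist"); o=ctrl.get_obs();R=cv2.Rodrigues(o["tool_rot"])[0]
p,r=dark(w,(255,165,300,295),62); print(len(p),r, p.min(0),p.max(0))
# axis line
vx,vy,x0,y0=cv2.fitLine(p,cv2.DIST_L2,0,.01,.01).ravel(); print(vx,vy)
for z in (.215,.223):
  for row in (178,230,279):
    P=plane(w,(x0+vx/vy*(row-y0),row),z); print(z,row,P.round(4),'tool',(R.T@(P-o["tool_pos"])).round(4))
# hook arm edges / plate edge in wrist: plate bottom left etc
crop(w,180,120,320,300,3.3,"pics/w3c.png")
E
```

```text
1740 ((270.45062255859375, 225.98170471191406), (26.81844139099121, 108.07332611083984), 1.9091525077819824) [258. 172.] [285. 280.]
0.0049176775 -0.9999879
0.215 178 [ 0.5148 -0.2342  0.215 ] tool [ 0.0362 -0.0011  0.0481]
0.215 230 [ 0.506  -0.2736  0.215 ] tool [-0.0042 -0.0013  0.0481]
0.215 279 [ 0.4966 -0.3155  0.215 ] tool [-0.0471 -0.0015  0.0481]
0.223 178 [ 0.5151 -0.2325  0.223 ] tool [ 0.0379 -0.0011  0.0401]
0.223 230 [ 0.5067 -0.2704  0.223 ] tool [-0.001  -0.0013  0.0401]
0.223 279 [ 0.4977 -0.3107  0.223 ] tool [-0.0422 -0.0015  0.0401]
```

View pics/w3c.png

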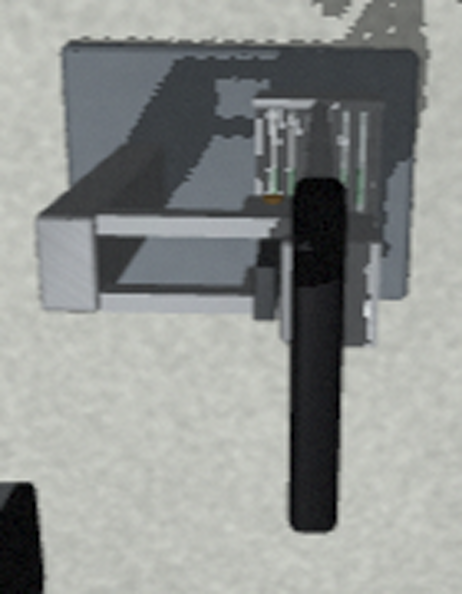

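```bash
python3 -m crank '[{"x":-0.05,"y":0,"z":0.3,"roll":0},{"x":0,"y":0,"z":0.3,"roll":0},{"x":0,"y":0,"z":0.33,"roll":0},{"x":0,"y":0,"z":0,"roll":0}]' 0 40
python3 -m crank '[{"x":0,"y":0,"z":0,"roll":0},{"x":0,"y":0,"z":0,"roll":0},{"x":0,"y":0,"z":0,"roll":0},{"x":0,"y":0,"z":0,"roll":0},{"x":0,"y":0,"z":0,"roll":0},{"x":0,"y":0,"z":0,"roll":0},{"x":0,"y":0,"z":0,"roll":0},{"x":0,"y":0,"z":0,"roll":0}]' 1 60
python3 - <<'E'
from station import ctrl
from h import *
o=ctrl.get_obs();print(o["t"],o["tool_pos"],o["opening"],o["contact_force"])
w=ctrl.get_image("wrist");cv2.imwrite("pics/w4.png",w["img"][:,:,::-1])
d=ctrl.get_image("side");crop(d,290,150,500,420,2.2,"pics/d4.png")
E
```

```text
t: 2.6
tool_pos: [0.5058, -0.2719, 0.2037]
tool_rot: [-2.444, -1.966, 0.002]
contact_force: [1.2, -0.4, -0.3]
opening: 0.0853
t: 3.6
tool_pos: [0.5073, -0.2729, 0.2073]
tool_rot: [-2.448, -1.969, -0.0]
contact_force: [0.1, 0.7, -0.5]
opening: -0.0001
3.6 [ 0.5073303  -0.27291948  0.20729466] -9.611048469474345e-05 [ 0.0815737   0.70680337 -0.49539786]
```

View pics/w4.png

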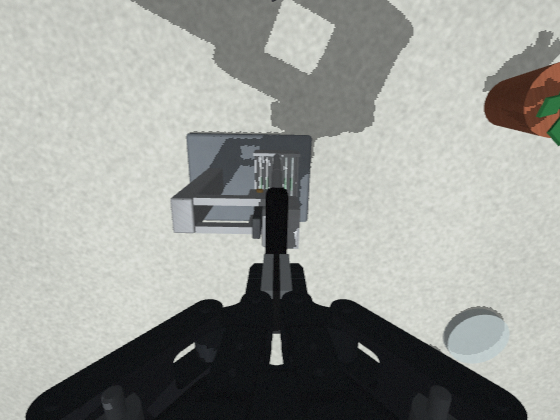

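View pics/d4.png

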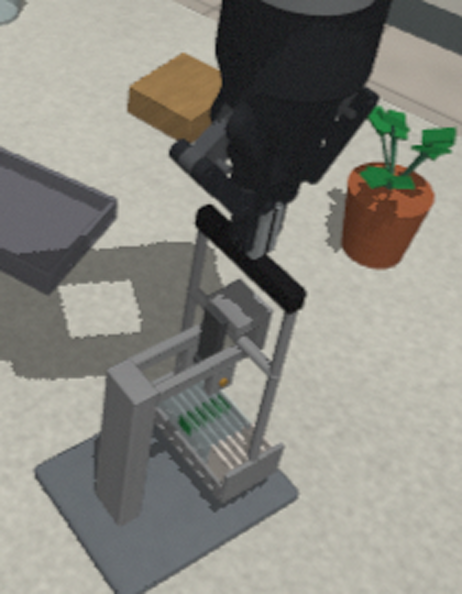

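```bash
python3 - <<'E'
from station import ctrl
from h import *
o=ctrl.get_obs();R=cv2.Rodrigues(o["tool_rot"])[0]
for n in("side","scene","wrist"):
    d=ctrl.get_image(n)
    for k in(-.03,-.008,0,.011): print(n,k,proj(d,o["tool_pos"]+R[:,2]*k).round(1))
    if n=="side": crop(d,360,200,460,300,6,"pics/d5.png")
    if n=="scene": crop(d,60,140,180,260,5,"pics/s5.png"); S=d
    if n=="wrist": crop(d,200,160,350,330,4,"pics/w5.png")
E
```

```text
side -0.03 [[406.3 254.6]]
side -0.008 [[403.6 267.1]]
side 0 [[402.7 271.5]]
side 0.011 [[401.4 277.4]]
scene -0.03 [[110.7 221.5]]
scene -0.008 [[114.9 230.2]]
scene 0 [[116.3 233.3]]
scene 0.011 [[118.3 237.4]]
wrist -0.03 [[276.9 280.6]]
wrist -0.008 [[276.8 260. ]]
wrist 0 [[276.7 253.6]]
wrist 0.011 [[276.7 245.8]]
```

View pics/d5.png

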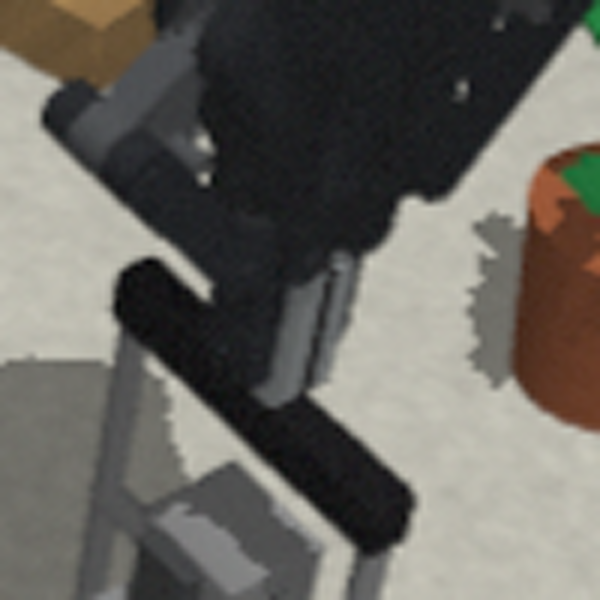

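View pics/s5.png

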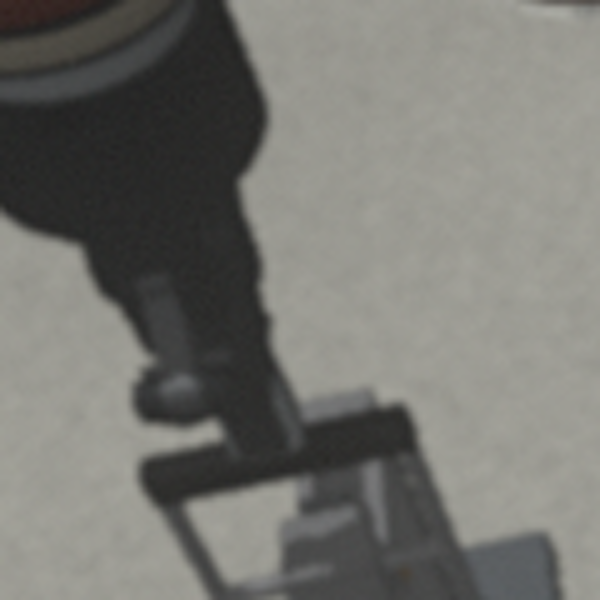

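View pics/w5.png

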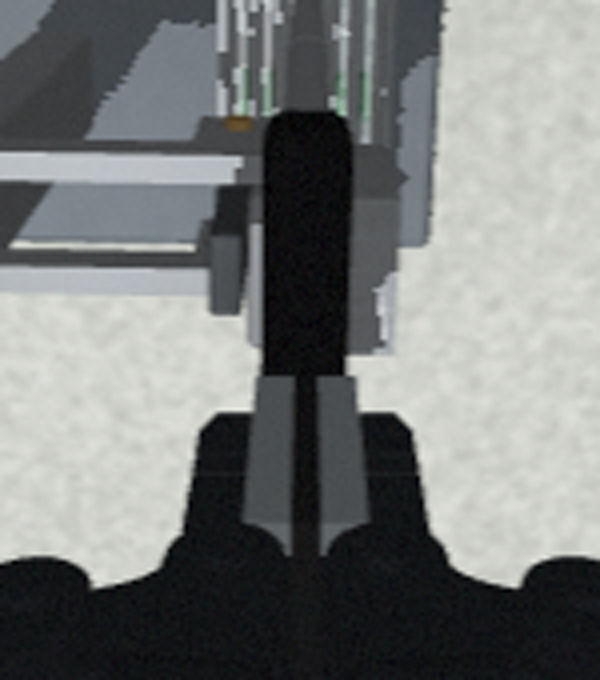

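```bash
python3 - <<'E'
from station import ctrl
from h import *
o=ctrl.get_obs();R=cv2.Rodrigues(o["tool_rot"])[0];t=o["tool_pos"]
for n,(x0,y0,s) in {"side":(360,200,6),"scene":(60,140,5),"wrist":(200,160,4)}.items():
    d=ctrl.get_image(n); print(n,'cam in tool',(R.T@(ray(d,(0,0))[0]-t)).round(3))
    for X in(-.011,.011):
      for Y in(-.012,-.006,.006,.012):
        print(X,Y,[((proj(d,t+R@np.array([X,Y,k]))[0]-(x0,y0))*s).round(0).tolist() for k in(-.03,-.015,0,.011)])
E
```

```text
side cam in tool [-0.27  -0.328 -0.421]
-0.011 -0.012 [[271.0, 382.0], [260.0, 434.0], [249.0, 484.0], [241.0, 520.0]]
-0.011 -0.006 [[293.0, 371.0], [282.0, 423.0], [271.0, 473.0], [263.0, 508.0]]
-0.011 0.006 [[337.0, 349.0], [325.0, 401.0], [314.0, 451.0], [305.0, 486.0]]
-0.011 0.012 [[359.0, 338.0], [347.0, 390.0], [335.0, 440.0], [326.0, 475.0]]
0.011 -0.012 [[197.0, 317.0], [188.0, 368.0], [178.0, 418.0], [172.0, 454.0]]
0.011 -0.006 [[220.0, 306.0], [210.0, 358.0], [200.0, 408.0], [193.0, 443.0]]
0.011 0.006 [[263.0, 286.0], [253.0, 337.0], [242.0, 387.0], [235.0, 422.0]]
0.011 0.012 [[285.0, 275.0], [274.0, 327.0], [263.0, 376.0], [256.0, 412.0]]
scene cam in tool [ 0.129  0.485 -0.557]
-0.011 -0.012 [[215.0, 387.0], [230.0, 417.0], [244.0, 446.0], [255.0, 467.0]]
-0.011 -0.006 [[216.0, 402.0], [231.0, 431.0], [245.0, 460.0], [256.0, 481.0]]
-0.011 0.006 [[218.0, 431.0], [233.0, 460.0], [247.0, 489.0], [258.0, 509.0]]
-0.011 0.012 [[219.0, 445.0], [234.0, 475.0], [248.0, 503.0], [259.0, 524.0]]
0.011 -0.012 [[287.0, 371.0], [301.0, 401.0], [314.0, 430.0], [323.0, 451.0]]
0.0
[... 193 characters left out ...]
0], [319.0, 487.0], [329.0, 507.0]]
wrist cam in tool [ 0.08  -0.001 -0.159]
-0.011 -0.012 [[215.0, 557.0], [223.0, 493.0], [229.0, 439.0], [233.0, 405.0]]
-0.011 -0.006 [[261.0, 557.0], [265.0, 493.0], [268.0, 439.0], [270.0, 405.0]]
-0.011 0.006 [[354.0, 557.0], [349.0, 493.0], [346.0, 439.0], [343.0, 405.0]]
-0.011 0.012 [[400.0, 557.0], [392.0, 493.0], [385.0, 439.0], [380.0, 405.0]]
0.011 -0.012 [[211.0, 405.0], [219.0, 352.0], [226.0, 308.0], [230.0, 280.0]]
0.011 -0.006 [[259.0, 405.0], [263.0, 352.0], [267.0, 308.0], [269.0, 280.0]]
0.011 0.006 [[356.0, 405.0], [352.0, 352.0], [348.0, 308.0], [345.0, 280.0]]
0.011 0.012 [[405.0, 405.0], [396.0, 352.0], [388.0, 308.0], [383.0, 280.0]]
```

All three views put the shut fingertips about 20 mm *behind* the reported TCP. They should be 11 mm ahead of it, so the pads closed just above the bar and nothing moved. I'll reopen, go 30 mm lower and check.

```bash
python3 -m crank '[{"x":0,"y":0,"z":0,"roll":0},{"x":0,"y":0,"z":0,"roll":0},{"x":0,"y":0,"z":0,"roll":0},{"x":0,"y":0,"z":0,"roll":0},{"x":0,"y":0,"z":0,"roll":0},{"x":0,"y":0,"z":0,"roll":0},{"x":0,"y":0,"z":0.2,"roll":0},{"x":0,"y":0,"z":0.3,"roll":0},{"x":0,"y":0,"z":0,"roll":0},{"x":0,"y":0,"z":0,"roll":0}]' 0 60
python3 - <<'E'
from station import ctrl
from h import *
d=ctrl.get_image("side");crop(d,340,180,480,320,4,"pics/d6.png")
w=ctrl.get_image("wrist");cv2.imwrite("pics/w6.png",w["img"][:,:,::-1])
E
```

```text
t: 5.25
tool_pos: [0.5072, -0.2728, 0.1768]
tool_rot: [-2.447, -1.969, 0.0]
contact_force: [0.9, 0.7, 0.1]
opening: 0.0854
```

View pics/d6.png

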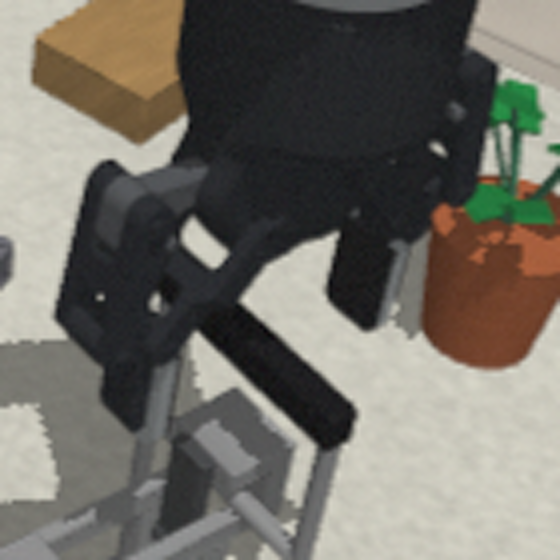

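View pics/w6.png

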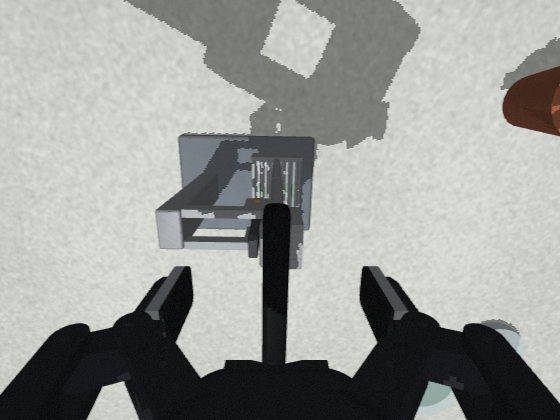

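The fingers now straddle the bar (wrist: bar at columns 265-290, pads at 190 and 362). Closing.

```bash
python3 -m crank '[{"x":0,"y":0,"z":0,"roll":0},{"x":0,"y":0,"z":0,"roll":0},{"x":0,"y":0,"z":0,"roll":0},{"x":0,"y":0,"z":0,"roll":0},{"x":0,"y":0,"z":0,"roll":0},{"x":0,"y":0,"z":0,"roll":0},{"x":0,"y":0,"z":0,"roll":0},{"x":0,"y":0,"z":0,"roll":0}]' 1 60
python3 - <<'E'
from station import ctrl
from h import *
d=ctrl.get_image("side");crop(d,300,200,460,400,3,"pics/d7.png")
w=ctrl.get_image("wrist");crop(w,150,100,350,330,2.5,"pics/w7.png")
E
```

```text
t: 6.35
tool_pos: [0.5074, -0.273, 0.1775]
tool_rot: [2.448, 1.969, 0.0]
contact_force: [0.7, 0.4, 1.4]
opening: 0.0108
```

View pics/d7.png

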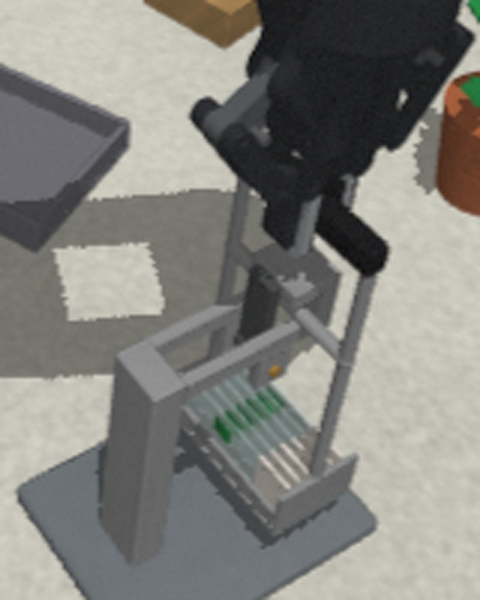

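View pics/w7.png

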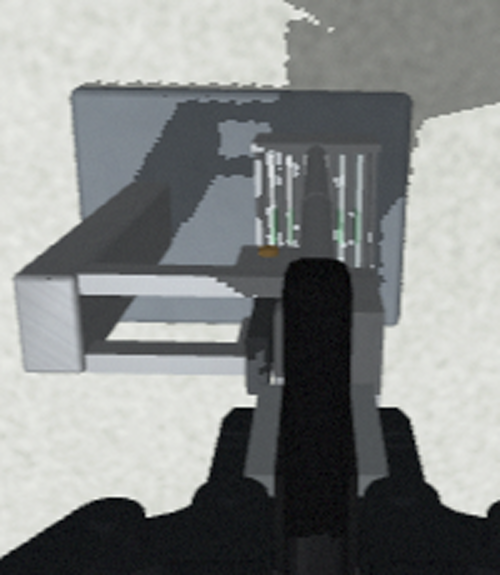

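The grip is on: opening 10.8 mm on the 12 mm bar, pads either side of it. Next I'll locate the keeper and bar along tool y to size the press.

```bash
python3 - <<'E'
from station import ctrl
from h import *
w=ctrl.get_image("wrist");o=ctrl.get_obs();R=cv2.Rodrigues(o["tool_rot"])[0];t=o["tool_pos"]
T=lambda p,z:(R.T@(plane(w,p,z)-t)).round(4)[:2]
q=lambda x,y:(x/2.5+150-.3,y/2.5+100-.3)
print('keeper front top',T(q(271,330),.172),'nose tip top',T(q(383,340),.172))
print('post front edge',T(q(80,330),.158),T(q(80,290),.158))
print('upright/hang end',T(q(316,150),.15),T(q(318,250),.15))
print(o["effort"].round(2),o["wrist_torque"].round(3))
E
```

```text
keeper front top [ 0.0121 -0.0114] nose tip top [0.0094 0.016 ]
post front edge [ 0.0062 -0.0627] [ 0.0174 -0.0616]
upright/hang end [ 0.0525 -0.0004] [0.0259 0.0001]
[-4.00e-02 -3.38e+01 -3.55e+01 -2.00e-02 -7.00e-02 -1.00e-02] [ 0.107  0.034 -0.064]
```

```bash
python3 -m crank '[{"x":0,"y":-0.05,"z":0,"roll":0},{"x":0,"y":-0.05,"z":0,"roll":0},{"x":0,"y":-0.05,"z":0,"roll":0},{"x":0,"y":-0.05,"z":0,"roll":0},{"x":0,"y":0,"z":0,"roll":0},{"x":0,"y":0,"z":0,"roll":0}]'
python3 - <<'E'
from station import ctrl
from h import *
d=ctrl.get_image("side");crop(d,300,200,460,400,3,"pics/d8.png")
w=ctrl.get_image("wrist");crop(w,150,100,350,330,2.5,"pics/w8.png")
E
```

```text
t: 7.25
tool_pos: [0.4956, -0.2704, 0.1775]
tool_rot: [2.448, 1.969, -0.0]
contact_force: [2.3, 0.3, 1.4]
opening: 0.0109
```

View pics/d8.png

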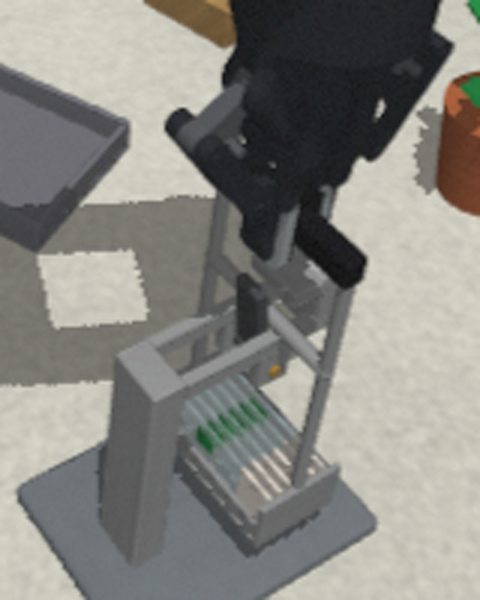

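View pics/w8.png

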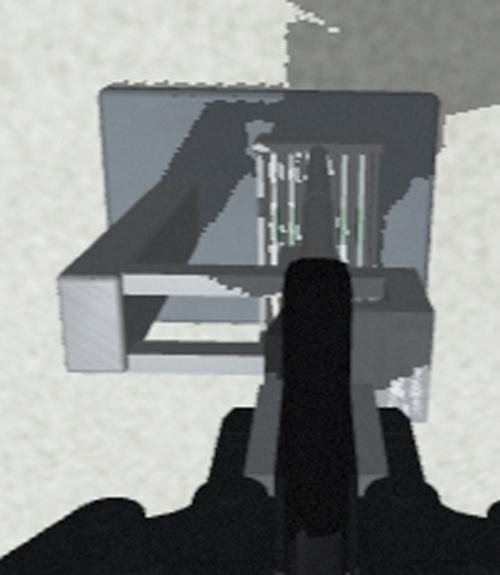

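The bar is about 9-10 mm past the seat and the keeper is tipping back in the side view. Pressing 8 mm more.

```bash
python3 -m crank '[{"x":0,"y":-0.04,"z":0,"roll":0},{"x":0,"y":-0.04,"z":0,"roll":0},{"x":0,"y":-0.05,"z":0,"roll":0},{"x":0,"y":0,"z":0,"roll":0},{"x":0,"y":0,"z":0,"roll":0},{"x":0,"y":0,"z":0,"roll":0}]'
python3 - <<'E'
from station import ctrl
from h import *
d=ctrl.get_image("side");crop(d,330,230,450,350,5,"pics/d9.png")
w=ctrl.get_image("wrist");crop(w,150,100,350,330,2.5,"pics/w9.png")
s=ctrl.get_image("scene");crop(s,70,200,190,320,5,"pics/s9.png")
E
```

```text
t: 8.1
tool_pos: [0.4881, -0.2688, 0.1774]
tool_rot: [2.448, 1.969, 0.0]
contact_force: [4.8, -0.7, 1.4]
opening: 0.0109
```

View pics/d9.png

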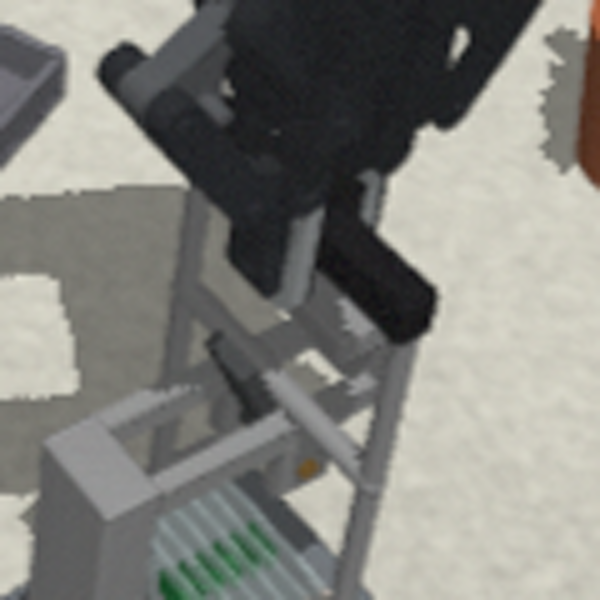

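View pics/w9.png

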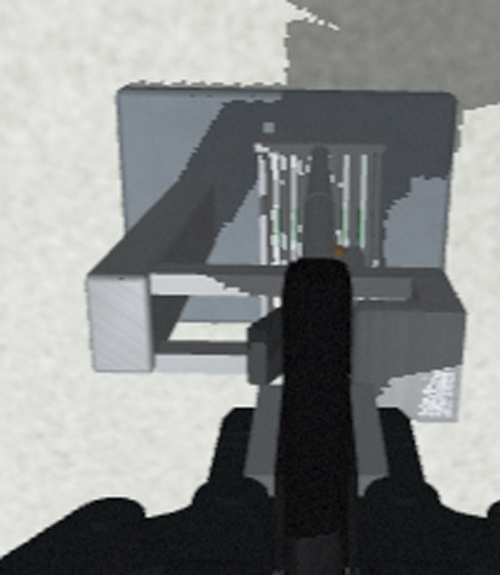

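View pics/s9.png

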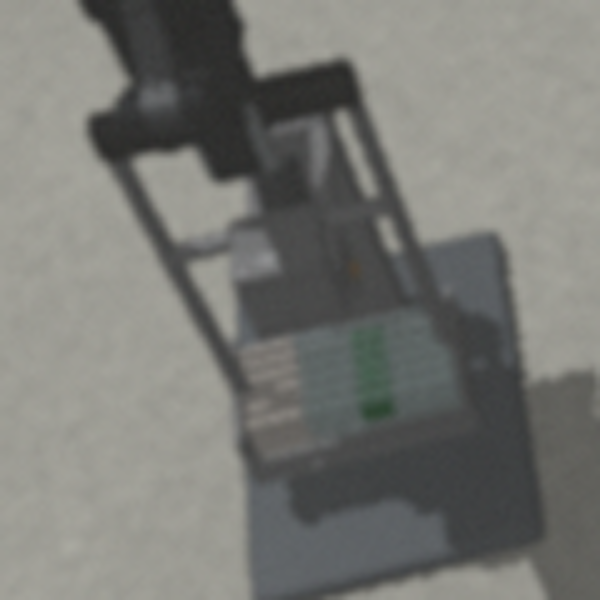

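The side view shows the keeper tipped well back, with the bar clear behind the nose. The push is about 4 N, which matches x ≈ 18 mm, and the travel and post distance give 17-19 mm. Lifting 40 mm.

```bash
python3 -m crank '[{"x":0,"y":0,"z":-0.1,"roll":0},{"x":0,"y":0,"z":-0.12,"roll":0},{"x":0,"y":0,"z":-0.15,"roll":0},{"x":0,"y":0,"z":-0.15,"roll":0},{"x":0,"y":0,"z":-0.15,"roll":0},{"x":0,"y":0,"z":0,"roll":0},{"x":0,"y":0,"z":0,"roll":0}]'
python3 - <<'E'
from station import ctrl
from h import *
d=ctrl.get_image("side");crop(d,300,180,480,380,3,"pics/d10.png")
s=ctrl.get_image("scene");crop(s,60,180,190,320,4,"pics/s10.png")
E
```

```text
t: 9.12
tool_pos: [0.4877, -0.2686, 0.2172]
tool_rot: [-2.447, -1.969, 0.0]
contact_force: [-0.9, 0.1, -1.8]
opening: 0.011
```

View pics/d10.png

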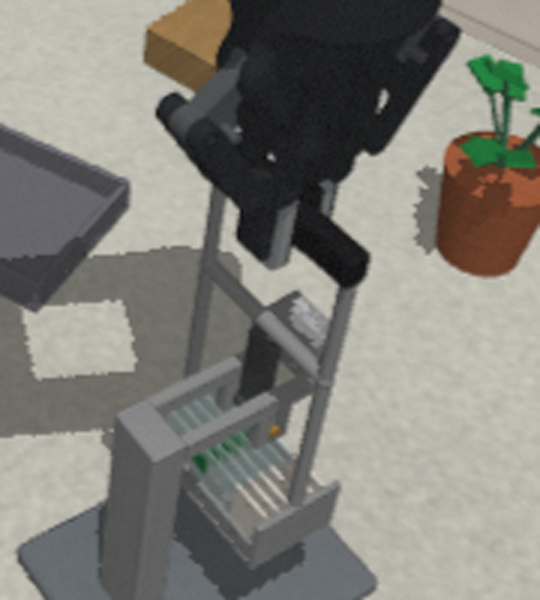

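View pics/s10.png

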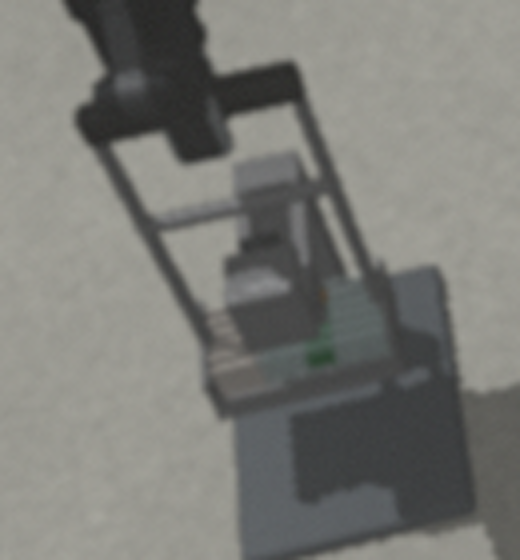

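The bar is above the nose and the keeper is upright again. Taking it out along tool +y.

```bash
python3 -m crank '[{"x":0,"y":0.15,"z":0,"roll":0},{"x":0,"y":0.25,"z":0,"roll":0},{"x":0,"y":0.3,"z":0,"roll":0},{"x":0,"y":0.35,"z":0,"roll":0},{"x":0,"y":0.35,"z":0,"roll":0},{"x":0,"y":0.35,"z":0,"roll":0},{"x":0,"y":0.25,"z":0,"roll":0},{"x":0,"y":0,"z":0,"roll":0},{"x":0,"y":0,"z":0,"roll":0}]'
python3 - <<'E'
from station import ctrl
from h import *
o=ctrl.get_obs();print(o["tool_pos"],cv2.Rodrigues(o["tool_rot"])[0][:2,1])
d=ctrl.get_image("side");cv2.imwrite("pics/d11.png",d["img"][:,:,::-1])
E
```

```text
t: 10.35
tool_pos: [0.6049, -0.2943, 0.2173]
tool_rot: [-2.447, -1.969, 0.001]
contact_force: [0.3, 0.3, -3.2]
opening: 0.0113
[ 0.60492995 -0.29429542  0.21727774] [ 0.97676669 -0.2143039 ]
```

View pics/d11.png

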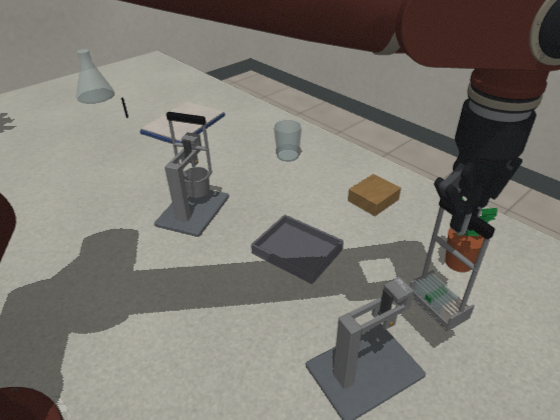

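It's clear of the hook and the keeper is shut. Carrying it over to the tray, then turning it to line up.

```bash
python3 -m crank '[{"x":0.3,"y":-0.09,"z":0,"roll":0},{"x":0.55,"y":-0.15,"z":0,"roll":0},{"x":0.65,"y":-0.19,"z":0,"roll":0},{"x":0.65,"y":-0.19,"z":0,"roll":0},{"x":0.65,"y":-0.19,"z":0,"roll":0},{"x":0.65,"y":-0.19,"z":0,"roll":0},{"x":0.6,"y":-0.17,"z":0,"roll":0},{"x":0.45,"y":-0.12,"z":0,"roll":0},{"x":0.22,"y":-0.06,"z":0,"roll":0},{"x":0,"y":0,"z":0,"roll":0}]'
python3 -m crank '[{"x":0,"y":0,"z":0,"roll":-0.4},{"x":0,"y":0,"z":0,"roll":-0.7},{"x":0,"y":0,"z":0,"roll":-0.8},{"x":0,"y":0,"z":0,"roll":-0.7},{"x":0,"y":0,"z":0,"roll":-0.5},{"x":0,"y":0,"z":0,"roll":-0.3},{"x":0,"y":0,"z":0,"roll":0},{"x":0,"y":0,"z":0,"roll":0},{"x":0,"y":0,"z":0,"roll":0}]'
python3 - <<'E'
from station import ctrl
from h import *
o=ctrl.get_obs();R=cv2.Rodrigues(o["tool_rot"])[0];print(o["tool_pos"],np.degrees(np.arctan2(R[1,1],R[0,1])))
c=np.array([.5865,0,0]); print('to tray in tool',(R.T@(c-o["tool_pos"])).round(4))
for n in("side","scene","wrist"):
    d=ctrl.get_image(n);cv2.imwrite(f"pics/{n}12.png",d["img"][:,:,::-1])
E
```

```text
t: 11.65
tool_pos: [0.5864, 0.0003, 0.2177]
tool_rot: [2.446, 1.971, 0.0]
contact_force: [1.0, -1.2, -2.2]
opening: 0.0112
t: 12.78
tool_pos: [0.5868, -0.0005, 0.2175]
tool_rot: [1.999, 2.424, -0.0]
contact_force: [0.0, 0.1, -2.6]
opening: 0.0115
[ 5.86785204e-01 -4.94974600e-04  2.17509591e-01] 10.981667403072176
to tray in tool [ 5.000e-04 -2.000e-04  2.175e-01]
```

View pics/side12.png

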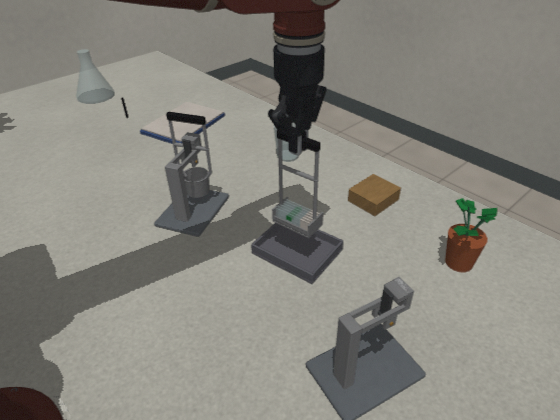

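View pics/wrist12.png

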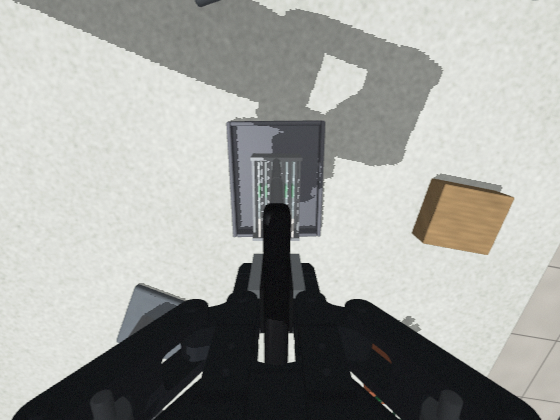

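View pics/scene12.png

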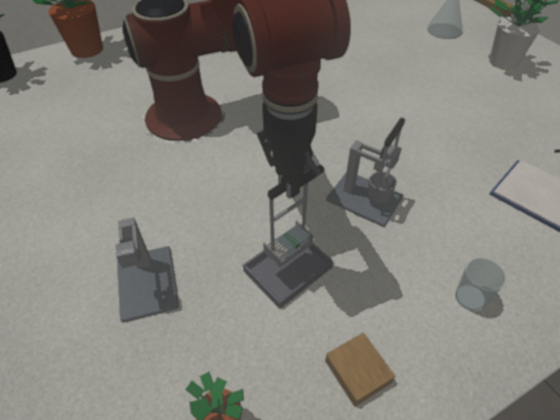

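The rack is over the tray, aligned and upright. By my arithmetic it touches down about 70 mm lower, so I'll go down 62 mm and then creep.

```bash
python3 -m crank '[{"x":0,"y":0,"z":0.1,"roll":0},{"x":0,"y":0,"z":0.2,"roll":0},{"x":0,"y":0,"z":0.2,"roll":0},{"x":0,"y":0,"z":0.2,"roll":0},{"x":0,"y":0,"z":0.18,"roll":0},{"x":0,"y":0,"z":0.1,"roll":0},{"x":0,"y":0,"z":0.05,"roll":0},{"x":0,"y":0,"z":0,"roll":0},{"x":0,"y":0,"z":0,"roll":0}]'
python3 -m crank '[{"x":0,"y":0,"z":0.03,"roll":0},{"x":0,"y":0,"z":0.03,"roll":0},{"x":0,"y":0,"z":0,"roll":0},{"x":0,"y":0,"z":0,"roll":0}]'
python3 - <<'E'
from station import ctrl
from h import *
d=ctrl.get_image("side");crop(d,220,80,370,290,2.8,"pics/d13.png")
E
```

```text
t: 14.05
tool_pos: [0.5871, -0.0004, 0.1563]
tool_rot: [1.998, 2.424, 0.001]
contact_force: [-0.0, 0.2, -2.7]
opening: 0.011
t: 14.55
tool_pos: [0.5868, -0.0004, 0.1521]
tool_rot: [-1.998, -2.424, 0.0]
contact_force: [0.4, -0.7, -1.8]
opening: 0.0107
```

View pics/d13.png

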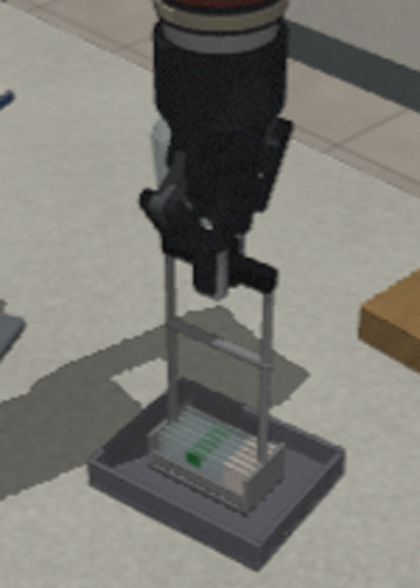

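The basket is inside the walls, a few mm above the floor, with no contact yet. Creeping down.

```bash
python3 -m crank '[{"x":0,"y":0,"z":0.03,"roll":0},{"x":0,"y":0,"z":0.02,"roll":0},{"x":0,"y":0,"z":0,"roll":0},{"x":0,"y":0,"z":0,"roll":0}]'
python3 -m crank '[{"x":0,"y":0,"z":0.02,"roll":0},{"x":0,"y":0,"z":0,"roll":0},{"x":0,"y":0,"z":0,"roll":0}]'
python3 -m crank '[{"x":0,"y":0,"z":0.02,"roll":0},{"x":0,"y":0,"z":0,"roll":0},{"x":0,"y":0,"z":0,"roll":0}]'
```

```text
t: 15.1
tool_pos: [0.5868, -0.0004, 0.1491]
tool_rot: [-1.998, -2.424, 0.0]
contact_force: [-0.1, 0.4, -2.9]
opening: 0.0112
t: 15.48
tool_pos: [0.5868, -0.0004, 0.1479]
tool_rot: [-1.998, -2.424, -0.0]
contact_force: [0.4, 1.0, -2.9]
opening: 0.0109
t: 15.85
tool_pos: [0.5872, -0.0004, 0.1477]
tool_rot: [1.998, 2.423, 0.001]
contact_force: [-1.4, 0.5, 4.8]
opening: 0.0108
```

Contact: the vertical force went from -2.9 to +4.8 N at TCP z 0.1477, as predicted. I'll ease the press, soften the grip, then open.

```bash
python3 -m crank '[{"x":0,"y":0,"z":-0.01,"roll":0},{"x":0,"y":0,"z":0,"roll":0},{"x":0,"y":0,"z":0,"roll":0}]' 1 20
python3 - <<'E'
from station import ctrl
from h import *
d=ctrl.get_image("side");crop(d,220,80,370,290,2.8,"pics/d14.png")
s=ctrl.get_image("scene");crop(s,220,130,350,310,3,"pics/s14.png")
E
```

```text
t: 16.23
tool_pos: [0.587, -0.0004, 0.1477]
tool_rot: [1.998, 2.424, 0.001]
contact_force: [-0.7, 0.3, 4.0]
opening: 0.0112
```

View pics/d14.png

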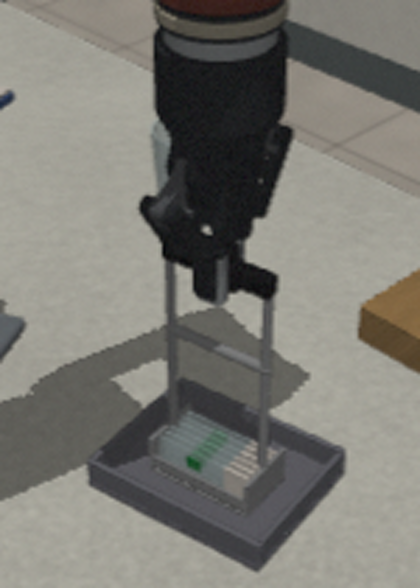

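View pics/s14.png

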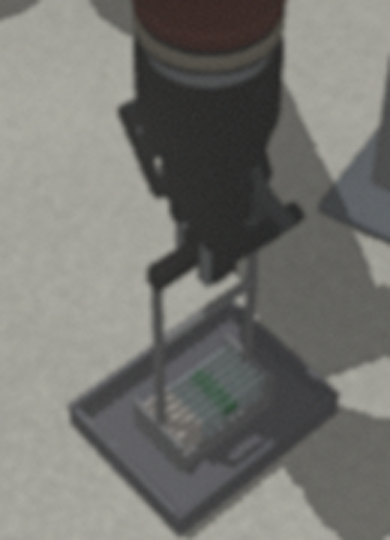

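The rack is standing on the floor, centred and upright. Partly opening, then fully, then straight up.

```bash
python3 -m crank '[{"x":0,"y":0,"z":0,"roll":0},{"x":0,"y":0,"z":0,"roll":0},{"x":0,"y":0,"z":0,"roll":0},{"x":0,"y":0,"z":0,"roll":0}]' 0.6
python3 -m crank '[{"x":0,"y":0,"z":0,"roll":0},{"x":0,"y":0,"z":0,"roll":0},{"x":0,"y":0,"z":0,"roll":0},{"x":0,"y":0,"z":0,"roll":0},{"x":0,"y":0,"z":0,"roll":0},{"x":0,"y":0,"z":0,"roll":0}]' 0
python3 - <<'E'
from station import ctrl
from h import *
for n in("side","wrist"):
    d=ctrl.get_image(n);cv2.imwrite(f"pics/{n}15.png",d["img"][:,:,::-1])
E
```

```text
t: 16.82
tool_pos: [0.5867, -0.0005, 0.147]
tool_rot: [-1.998, -2.424, 0.0]
contact_force: [-1.1, -0.1, -0.6]
opening: 0.0341
t: 17.58
tool_pos: [0.5868, -0.0004, 0.1473]
tool_rot: [1.998, 2.424, 0.0]
contact_force: [0.9, 0.1, 0.3]
opening: 0.0853
```

View pics/side15.png

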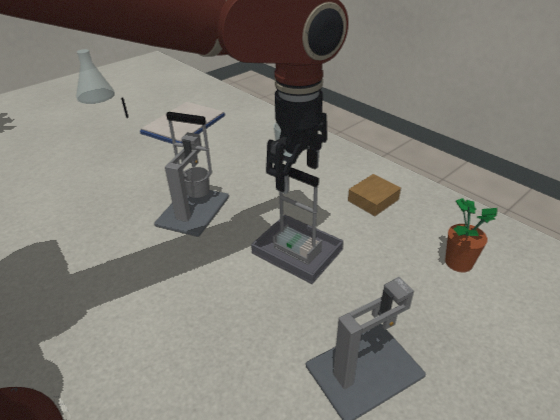

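View pics/wrist15.png

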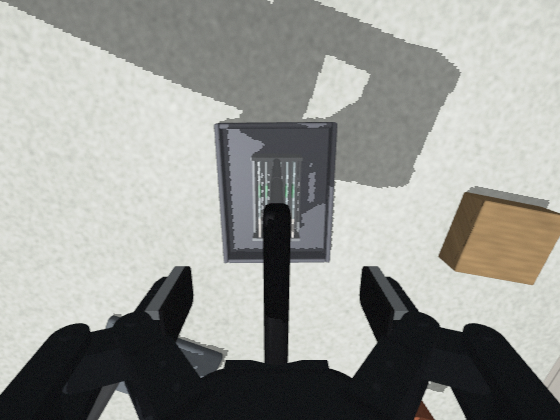

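The rack stands by itself between the open jaws (wrist: bar at column 277, pads at 190 and 362). Going straight up.

```bash
python3 -m crank '[{"x":0,"y":0,"z":-0.2,"roll":0},{"x":0,"y":0,"z":-0.4,"roll":0},{"x":0,"y":0,"z":-0.5,"roll":0},{"x":0,"y":0,"z":-0.5,"roll":0},{"x":0,"y":0,"z":-0.4,"roll":0},{"x":0,"y":0,"z":0,"roll":0},{"x":0,"y":0,"z":0,"roll":0},{"x":0,"y":0,"z":0,"roll":0}]'
python3 - <<'E'
from station import ctrl
from h import *
s=ctrl.get_image("scene");d=ctrl.get_image("side")
cv2.imwrite("pics/s16.png",s["img"][:,:,::-1])
crop(d,220,130,450,420,2,"pics/d16.png"); crop(s,200,150,350,320,3.5,"pics/s16c.png")
E
```

```text
t: 18.68
tool_pos: [0.5861, -0.0003, 0.2655]
tool_rot: [-1.997, -2.422, 0.002]
contact_force: [-0.2, 0.5, -0.2]
opening: 0.0855
```

View pics/d16.png

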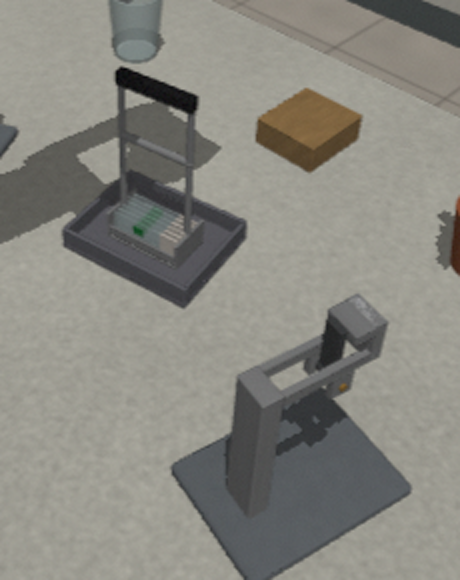

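View pics/s16c.png

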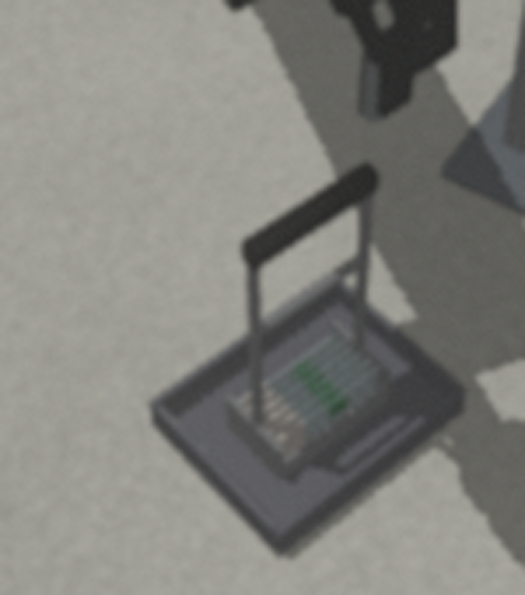

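The rack stands free in the tray, the gripper is clear and the hook's keeper is upright. One numeric check before handing in.

```bash
python3 - <<'E'
from station import ctrl
from h import *
s=ctrl.get_image("scene");d=ctrl.get_image("side")
S=lambda x,y:(x/3.5+200-.4,y/3.5+150-.4);D=lambda x,y:(x/2+220-.25,y/2+130-.25)
g=[tri(s,S(*a),d,D(*b)) for a,b in(((256,246),(191,98)),((366,182),(123,77)))]
for a in g: print(a[0].round(4),a[1].round(4))
print('mid',((g[0][0]+g[1][0])/2).round(4),'expected .5865 0 .185')
ctrl.finish_job()
E
```

```text
[ 0.5951 -0.0346  0.1902] 0.0005
[0.5815 0.0366 0.184 ] 0.0008
mid [0.5883 0.001  0.1871] expected .5865 0 .185
the job is handed in; nothing more can be done
```

I took the rack off the hook and stood it on the tray floor, then handed the job in at about 19 s of the 43 s allowed. `finish_job` gives no verdict, so the result below rests on my own checks.

**How it went:**
- **Press:** I pressed the bar back until the push read about 4 N, which puts it near x = 18 mm. The side view showed the keeper tipped back with the bar still down on the hook.
- **Lift and carry:** I lifted 40 mm, drew the rack out over the tip, carried it to the tray and turned it to line up.
- **Set down:** Contact came at the height I had worked out. I then opened the gripper and raised it straight up.

**Last checks:**
- **Position:** The grip bar's middle triangulated to (0.588, 0.001, 0.187) m. The target was (0.5865, 0, 0.185), so it is within about 2 mm.
- **Uprightness:** The pictures show the rack upright, flat and inside the walls. The two bar ends triangulated 6 mm apart in height, an apparent tilt of about 5°. That is inside the 7° limit and probably pixel-picking error, but I did not measure it a second way.
- **Hook and gripper:** The keeper looks shut, the gripper is clear, and the contact force is near zero. I judged the keeper by eye and did not measure its angle.

**What failed or disagreed:**
- My first move was refused because the rows left out some keys.
- My first grasp closed on nothing, just above the bar. The pictures put the fingertips about 20 mm behind the reported TCP, not 11 mm ahead as stated. I went 30 mm lower and the grasp held; nothing had been disturbed.

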